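# Stamp a stone seal square in the corner of an L-shaped rule

## Robot

A 6-joint arm with a two-finger parallel gripper is mounted at the origin on the work surface. World frame = base frame: x ahead of the robot, y to its left, z up, the work surface at z = 0. Lengths are in m, angles in rad, forces in N, time in s.
With the tool pointing down it reaches from about 0.225 to 0.875 m from the base axis. Payload 3.4 kg.
Tool frame: the origin (TCP) lies at the very end of the fingers, on their centre line; the grasp point (between the pads) lies 19 mm behind it (bot.grasp_offset is the distance from the TCP to the grasp point, in m); z points along the fingers, y is the line along which they close (so a half turn about z gives the same grasp; the last joint's range is limited). The gripper opens to 85 mm and grips with 20 to 120 N. Pads are 22 mm wide; open, the fingers measure 114 mm over their backs; the gripper's body (76 mm by 85 mm) begins 54 mm behind the grasp point. The pads swing forward as they close: fully open they stand 13 mm farther back than shut.
Start: joints at [-1.383, 0.276, 1.505, -0, 1.361, -0.121], TCP at [0.175, -0.548, 0.231] pointing down, gripper open.
Joint ranges: [-2.89, 2.89], [-0.75, 2.08], [0.22, 2.7], [-1.18, 4.32], [0.11, 2.71], [-2.7, 2.7]. Speed limits (rad/s): [2.57, 2.57, 3.14, 3.14, 3.14, 3.14].

## Interface

Orientations are given as a unit quaternion [w, x, y, z].
In Python, from plant import bot, vision gives the robot as it stands.
- The arm moves only by the tool move_arm, never from a script. Its argument "targets" is a list of rows, each a list of 7 numbers: the closure, from 0 (fully open) to 1 (shut), then the shift along the tool's x, y, z normalised to -1 to 1, where 1 is 10 cm, then the turn, a rotation vector about the tool's x, y, z normalised to -1 to 1, where 1 is pi/4 rad. A call has exactly 10 rows; each row is the pose to reach, as a shift and turn from the pose commanded when the call began, along the tool's axes at that moment; what a row does not reach only later rows make up. A row lasts 1/12 s, in which the tool goes at most 41.7 mm and 7.16 degrees, less where a joint would pass 70% of its speed; a pose out of reach is approached as far as the arm can. A call with a number of a shift or a turn outside -1 to 1 is refused whole. A call with a gripper value outside its range is refused whole. The fingers move at their own pace and stop on an object; "force" is the grip in N (left out, the last holds). Time passes only in rows, so rows that repeat a pose let the fingers close, or fill a call up. It gives the time, the measured TCP pose, the force, the opening and the grip force at its end, in the units of the state.
- bot.observe(): the state, without advancing time (a new reading comes with each control period).
- vision.grab_frame(name): name is "scene" or "top" or "wrist"; returns the picture (384x512x3 uint8, red, green, blue); there is no depth.
- vision.camera_model(name): a dict with "fovy" (degrees; the focal length in pixels is half the picture's height over the tangent of half this angle, whatever the lens; pixels are square), "cx", "cy" (the principal point, pixels), "camera_from_world" (4x4, takes a point from world to camera coordinates); the wrist camera has in their place "hand_eye" (4x4, takes a point from camera to tool coordinates, whose origin is the TCP and whose axes are the flange's). Camera axes: x right, y up, looking along -z (the intrinsics and any distortion apply to the point x, -y, -z); pixel columns grow to the right and rows downward; lengths in m; the calibration is good to about 2 mm. A picture is of the moment at which its call begins: read the wrist's pose just before it. camera_model takes no time and is no camera call.
- bot.job_done(): hands the job in; it is judged then, once.
The state is a dict: "t": time; "joints": joint angles; "dq": joint speeds; "joint_torque": joint torques, N m; "ee_pos": TCP position; "tool_rot": TCP orientation; "force": force on the tool from outside, world axes, zero at the start; "moment": the same for the moment, N m; "opening": finger opening in m; "finger_force": force on a finger pad.
Only numpy, scipy, OpenCV 4.12 (cv2) and the standard library are available. Lean on these libraries where they do the work, as an engineer would, in place of code of your own. Each camera call takes 0.05 s, during which the arm holds its last target. There are 200 camera calls.

## Task

Take the inked rectangular stone seal off the ink dish and print it on the paper, snug in the inside corner of the L-shaped wooden rule: feel for both arms of the rule just above the paper, then, while keeping it lightly against both arms, press it squarely down with a steady force of about 12 newtons for a good second, never over 20, and on the arms of the rule never over 10. Lift it straight off without tilting or sliding it (its inked foot must not touch the paper anywhere else), and gently stand it upright in the empty compartment of the dark wooden seal tray, leaving everything else alone.

Things in the scene. Friction and masses are not known exactly. Their poses are not given: they have to be found in the camera images.
- seal: The seal: upright brown stone block, rectangular in plan, 34 (its x) x 24 (its y) mm, flat sides from the foot up to 70 mm, then a narrower carved knob up to 88 mm; 150 g or so. It starts standing on the ink dish. Origin: centre of its flat inked foot; z up. Best held across its 24 mm width, about 53 mm above the foot, so that the fingers stay above the rule. Its print looks the same turned by half a turn.
- seal_foot (a point): The same point as the seal's origin, the centre of its inked foot.
- ink_dish: Round white dish, 96 mm across, with a grey felt ink pad (84 mm across) whose flat top is 15 mm above the table; fixed. Origin: centre of its underside.
- board: Stamping board fixed to the table: plywood 200 (x) x 160 (y) x 10 mm, carrying a white block of paper 150 (x) x 118 (y) mm. Origin: centre of the plywood's underside. The paper's flat top is 12 to 22 mm above the table, differing each time with the thickness of the block, and is not measured: find it by touch. The paper is springy: it sinks straight down by about 0.07 mm per newton (15 N/mm), 6 mm at most.
- rule: The L-shaped wooden rule as a whole, lying on the board nearly square to it (within 0.03 rad); fixed. Its two arms are given below. Origin: on the plywood top, 30 mm short of the inner corner along both its x and its y.
- rule_long: Long arm of the wooden L-rule, waxed and slippery (friction about 0.2), rigid and fixed: a bar 138 mm along the rule's x, 18 mm wide, at the paper's +y side; origin at its centre; its top is 34 mm above the table, 12 to 22 mm above the paper. The seal's 34 mm side goes against its inner face, which looks to the rule's -y.
- rule_short: Short arm of the L-rule, waxed and slippery (friction about 0.2), rigid and fixed: a bar 98 mm along the rule's y, 18 mm wide, at the paper's +x side; origin at its centre; its top is 34 mm above the table, 12 to 22 mm above the paper. The seal's 24 mm side goes against its inner face, which looks to the rule's -x.
- nest (a point): Plan position, given at 12 mm above the table (the lowest the paper can be): where the centre of the seal's foot is when the seal stands snug against both arms, its x along the rule's x (either way round); axes as the rule's. The inner corner of the rule lies 17 mm further along the rule's x and 12 mm further along its y. Ink on the paper more than 3 mm from here is a smear.
- tray: Dark wooden tray, 156 (x) x 84 (y) x 22 mm high, walls and floor 5 mm, split by a wall across its middle into two compartments 70 (x) x 74 (y) mm inside; fixed. One holds a small seal, the other is empty. Origin: centre of its underside.
- stall (a point): Centre of the inner floor of the tray's empty compartment, on the tray's -x side, 5 mm above the table; axes as the tray's.
- small_seal: Bystander: small grey-brown square seal, 20 x 20 x 50 mm with a round top, standing in the other compartment. Origin: centre of its foot. Leave alone.
- seal_bed: Bystander: wooden carving clamp, 70 x 120 x 54 mm. Origin: centre of its underside. Leave alone.
- water_cup: Bystander: white cup, 70 mm across, 85 mm tall, with two brushes in it up to 165 mm. Origin: centre of its underside. Leave alone.
- blank: Bystander: uncut stone lying down, 30 x 60 x 30 mm. Origin: centre of its underside. Leave alone.
- blank2: Bystander: uncut stone standing, 25 x 25 x 50 mm. Origin: centre of its underside. Leave alone.
- knife: Bystander: carving knife, a slim bar 150 mm long. Origin: centre of its underside. Leave alone.
Mind the look-alikes: they are no part of the job. Leave any blue look-alike of the seal alone.

How it is judged:
On the way, in this order (a step that is already met when the one before it is completed fails the run):
1. the seal stands snug in the corner of the rule, within 3 mm of the nest and upright, touching both arms (over 0.5 N each), pressed on the paper with 8 to 16 N, for 0.6 s (contact force between seal and board between 8 and 16 N and contact force between seal and rule_long above 0.5 N and contact force between seal and rule_short above 0.5 N and horizontal distance between seal_foot and nest below 0.003 m and angle between seal's own z axis and vertical below 0.06 rad and angle between the x axis of seal and the x axis of rule, either way round below 0.07 rad), for 0.6 s.
2. the seal is lifted clear, its foot over 50 mm above the table (z of seal_foot in the frame of nest above 0.038 m), for 0.1 s.
At the end, for the whole second after the job is handed in: The seal stands upright (within 0.08 rad), at rest and released, on the floor of the tray's empty compartment, its foot centre within 18 mm of the compartment's centre (horizontal distance between seal_foot and stall below 0.018 m and z of seal_foot in the frame of tray between 0.002 and 0.008 m and angle between seal's own z axis and vertical below 0.08 rad and linear speed of seal below 0.02 m/s and angular speed of seal below 0.2 rad/s and contact force between the fingers and seal below 0.05 N); the robot touches nothing.
It fails at once if the inked foot touches the paper (over 0.5 N) more than 3 mm from the nest: a smear or a stray mark (contact force between seal and board above 0.5 N and not (horizontal distance between seal_foot and nest below 0.003 m)).
It fails at once if the seal touches the paper (over 0.5 N) while tilted over 0.08 rad (contact force between seal and board above 0.5 N and angle between seal's own z axis and vertical above 0.08 rad).
It fails at once if the seal is forced: over 22 N on the paper, over 40 N on the tray, or over 12 N against an arm of the rule (contact force between seal and board above 22 N or contact force between seal and tray above 40 N or contact force between seal and rule_long above 12 N or contact force between seal and rule_short above 12 N).
It fails at once if a bystander is moved over 15 mm (distance of any of small_seal, seal_bed, water_cup, blank, blank2, knife from where it was at the start of the episode above 0.015 m).
It also fails if it takes over 72 s, if anything falls off the work surface, if the arm or the gripper's body presses on something with over 40 N, if the wrist force passes 120 N, or if a joint passes its speed limit or range.

## Working session

There is one attempt and no reset: what is moved stays moved. The work goes in short steps, Python scripts to look and compute and a tool call to move; the robot and the scene stay as the last step left them, time stands still between calls to the robot, and variables do not carry over. Pictures are saved under pics/ and viewed, at most 10 in all, crops included, and the job is handed in when it is done.

Besides the shell and the picture viewer there is one more tool, called after ">>>" as name([rows], argument=value, ...), one row to a line, values as JSON. move_arm: Moves the arm, as the interface text tells. Scaled input: -1 to 1 covers 10 cm each way for a shift and pi/4 rad each way for a turn. Its arguments: {"type":"object","properties":{"targets":{"type":"array","items":{"type":"array","items":{"type":"number"}}},"force":{"type":"number"}},"required":["targets"]}

```bash
mkdir -p pics; ls; python3 - <<'E'
from plant import bot, vision
import cv2, numpy as np
a=vision.grab_frame("top");b=vision.grab_frame("scene")
cv2.imwrite("pics/top.png",cv2.resize(a[:,:,::-1],(800,600)))
cv2.imwrite("pics/scene.png",cv2.resize(b[:,:,::-1],(800,600)))
np.set_printoptions(precision=4,suppress=True)
for n in("top","scene","wrist"):print(n,vision.camera_model(n))
print(bot.observe(),bot.grasp_offset)
E
```

```text
pics
top {'fovy': 43.005139392856854, 'cx': 260.61877267159036, 'cy': 193.72433310523317, 'camera_from_world': array([[ 0.0262, -0.9996,  0.0051,  0.0362],
       [ 0.9902,  0.0267,  0.1371, -0.5398],
       [-0.1371,  0.0014,  0.9906, -1.3821],
       [ 0.    ,  0.    ,  0.    ,  1.    ]])}
scene {'fovy': 56.35521268569675, 'cx': 252.68534055113386, 'cy': 193.0300344907051, 'camera_from_world': array([[ 0.8853,  0.465 ,  0.0009, -0.497 ],
       [-0.2596,  0.4926,  0.8306,  0.0811],
       [ 0.3858, -0.7356,  0.5568, -1.042 ],
       [ 0.    ,  0.    ,  0.    ,  1.    ]])}
wrist {'fovy': 70.19111964810506, 'cx': 253.80781401066554, 'cy': 189.468909268178, 'hand_eye': array([[ 0.0005,  0.9544,  0.2985,  0.0749],
       [ 1.    , -0.0003, -0.0007,  0.0003],
       [-0.0005,  0.2985, -0.9544, -0.1437],
       [ 0.    ,  0.    ,  0.    ,  1.    ]])}
{'t': 0.1, 'joints': array([-1.383 ,  0.2765,  1.506 , -0.    ,  1.3607, -0.121 ]), 'dq': array([ 0.002 , -0.0019, -0.003 ,  0.0003,  0.0012,  0.0003]), 'joint_torque': array([  0.0015, -41.7701, -24.6404,  -0.0002,   0.0057,  -0.    ]), 'ee_pos': array([ 0.1746, -0.5473,  0.2305]), 'tool_rot': array([-0.0008,  0.9881,  0.1538, -0.    ]), 'force': array([ 0.4937,  0.5403, -0.3524]), 'moment': array([ 0.0269,  0.0073, -0.0276]), 'finger_force': 0.0, 'opening': 0.08529010803181106} 0.0187
```

View pics/top.png

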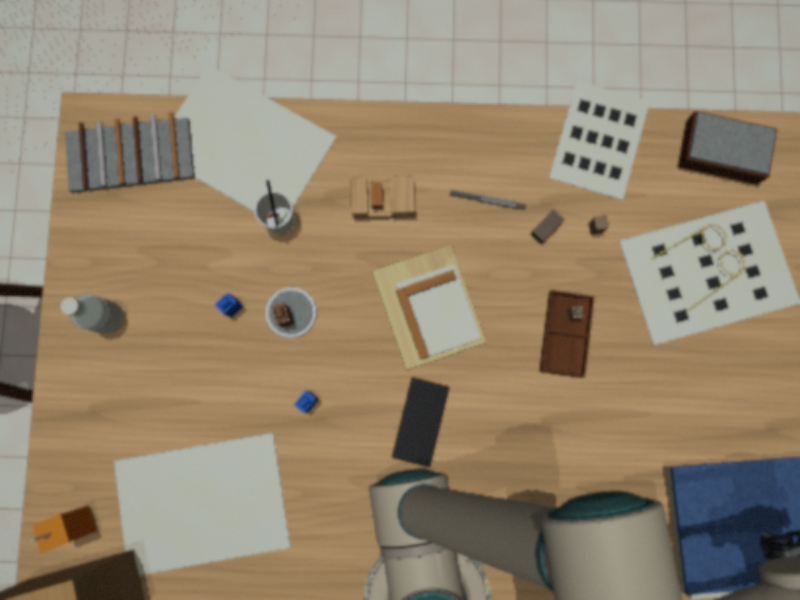

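View pics/scene.png

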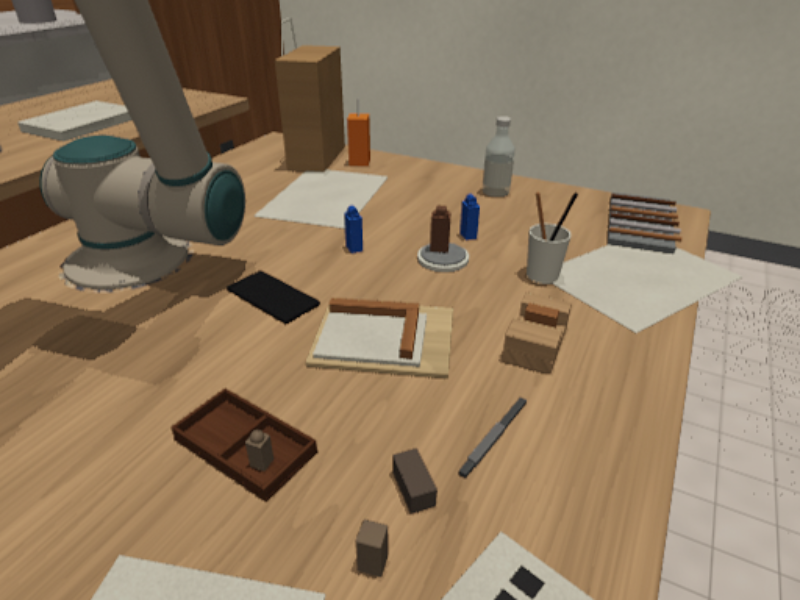

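The top view (800x600) shows the dish at (291,312) with the seal at (283,315). The L-rule's inner corner is near (409,296), with the long arm running down to (424,355) and the short arm to (455,278). The tray is at (567,334), and its empty half is the lower one.

```bash
cat > h.py <<'E'
import numpy as np, cv2
from plant import bot, vision
from scipy.spatial.transform import Rotation as R
np.set_printoptions(precision=4,suppress=True)
def rot(q): return R.from_quat([q[1],q[2],q[3],q[0]])
def campose(name,s=None):
    m=vision.camera_model(name); f=192/np.tan(np.radians(m["fovy"])/2)
    if name=="wrist":
        s=s or bot.observe(); T=np.eye(4); T[:3,:3]=rot(s["tool_rot"]).as_matrix(); T[:3,3]=s["ee_pos"]
        T=T@m["hand_eye"]
    else: T=np.linalg.inv(m["camera_from_world"])
    return T,f,m["cx"],m["cy"]
def p2w(P,u,v,z):
    T,f,cx,cy=P
    d=T[:3,:3]@np.array([(u-cx)/f,-(v-cy)/f,-1]); o=T[:3,3]
    return o+d*(z-o[2])/d[2]
def w2p(P,p):
    T,f,cx,cy=P
    c=np.linalg.inv(T)@np.append(p,1); return cx+f*c[0]/-c[2], cy-f*c[1]/-c[2]
def delta(pos,yaw):
    """normalised shift/turn from present tool to TCP pos, pointing down with tool x at world angle yaw"""
    s=bot.observe(); r=rot(s["tool_rot"])
    c,n=np.cos(yaw),np.sin(yaw)
    t=R.from_matrix(np.array([[c,n,0],[n,-c,0],[0,0,-1.]]))
    x=r.as_matrix()[:,0]
    print("t %.2f"%s["t"],"tcp",s["ee_pos"],"yaw %.4f"%np.arctan2(x[1],x[0]),"F",s["force"],"M",s["moment"],"open %.4f ff %.1f"%(s["opening"],s["finger_force"]))
    print("shift",r.inv().apply(np.array(pos)-s["ee_pos"])/.1,"turn",(r.inv()*t).as_rotvec()/(np.pi/4))
E
python3 - <<'E'
from h import *
P=campose("top"); k=.64
for n,u,v,z in [("dish",291,312,.015),("sealtop",283,313,.088),("corner",409,296,.034),("longend",424,355,.034),("shortend",455,278,.034),
 ("board1",452,249,.01),("board2",484,343,.01),("board3",407,367,.01),("board4",376,270,.01),("tr1",551,291,.022),("tr2",593,296,.022),("tr3",584,377,.022),("tr4",541,371,.022),("cup",277,215,.085),("bed",383,198,.05),("blue1",229,305,.08)]:
    print(n,p2w(P,u*k,v*k,z))
delta([.45,.2,.3],0)
E
```

```text
dish [0.5181 0.2694 0.015 ]
sealtop [0.507  0.2725 0.088 ]
corner [0.5518 0.0475 0.034 ]
longend [0.4423 0.0169 0.034 ]
shortend [ 0.5883 -0.0379  0.034 ]
board1 [ 0.6487 -0.0327  0.01  ]
board2 [ 0.4696 -0.0964  0.01  ]
board3 [0.4206 0.0477 0.01  ]
board4 [0.6038 0.1117 0.01  ]
tr1 [ 0.5704 -0.2205  0.022 ]
tr2 [ 0.563  -0.2999  0.022 ]
tr3 [ 0.4101 -0.282   0.022 ]
tr4 [ 0.4191 -0.2019  0.022 ]
cup [0.6874 0.2927 0.085 ]
bed [0.7345 0.1013 0.05  ]
blue1 [0.5199 0.3718 0.08  ]
t 0.10 tcp [ 0.1746 -0.5473  0.2305] yaw 0.3088 F [ 0.4937  0.5403 -0.3524] M [ 0.0269  0.0073 -0.0276] open 0.0853 ff 0.0
shift [ 4.8949 -6.2841 -0.6836] turn [-0.0021  0.0001  0.3932]
```

>>> move_arm([
  [0, 0.1, -0.083, 0, 0, 0, 0],
  [0, 0.2, -0.166, 0, 0, 0, 0],
  [0, 0.3, -0.25, 0, 0, 0, 0],
  [0, 0.4, -0.33, 0, 0, 0, 0],
  [0, 0.5, -0.415, 0, 0, 0, 0],
  [0, 0.6, -0.5, 0, 0, 0, 0],
  [0, 0.7, -0.58, 0, 0, 0, 0],
  [0, 0.8, -0.66, 0, 0, 0, 0],
  [0, 0.9, -0.75, 0, 0, 0, 0],
  [0, 1, -0.83, 0, 0, 0, 0],
])

```text
t: 0.93
ee_pos: [0.2455, -0.4371, 0.2314]
tool_rot: [0.0, 0.988, 0.154, 0.0]
force: [0.0, 0.3, 0.6]
opening: 0.0854
finger_force: 0.0
```

>>> move_arm([
  [0, 0.1, -0.083, 0, 0, 0, 0],
  [0, 0.2, -0.166, 0, 0, 0, 0],
  [0, 0.3, -0.25, 0, 0, 0, 0],
  [0, 0.4, -0.33, 0, 0, 0, 0],
  [0, 0.5, -0.415, 0, 0, 0, 0],
  [0, 0.6, -0.5, 0, 0, 0, 0],
  [0, 0.7, -0.58, 0, 0, 0, 0],
  [0, 0.8, -0.66, 0, 0, 0, 0],
  [0, 0.9, -0.75, 0, 0, 0, 0],
  [0, 1, -0.83, 0, 0, 0, 0],
])

```text
t: 1.77
ee_pos: [0.3154, -0.3277, 0.2313]
tool_rot: [0.0, 0.988, 0.154, -0.0]
force: [0.1, -0.2, 0.3]
opening: 0.0855
finger_force: 0.0
```

>>> move_arm([
  [0, 0.1, -0.083, 0, 0, 0, 0],
  [0, 0.2, -0.166, 0, 0, 0, 0],
  [0, 0.3, -0.25, 0, 0, 0, 0],
  [0, 0.4, -0.33, 0, 0, 0, 0],
  [0, 0.5, -0.415, 0, 0, 0, 0],
  [0, 0.6, -0.5, 0, 0, 0, 0],
  [0, 0.7, -0.58, 0, 0, 0, 0],
  [0, 0.8, -0.66, 0, 0, 0, 0],
  [0, 0.9, -0.75, 0, 0, 0, 0],
  [0, 1, -0.83, 0, 0, 0, 0],
])

```text
t: 2.6
ee_pos: [0.3853, -0.2182, 0.2313]
tool_rot: [0.0, 0.988, 0.154, 0.0]
force: [-0.0, -0.5, 0.5]
opening: 0.0856
finger_force: 0.0
```

>>> move_arm([
  [0, 0.1, -0.083, 0, 0, 0, 0],
  [0, 0.2, -0.166, 0, 0, 0, 0],
  [0, 0.3, -0.25, 0, 0, 0, 0],
  [0, 0.4, -0.33, 0, 0, 0, 0],
  [0, 0.5, -0.415, 0, 0, 0, 0],
  [0, 0.6, -0.5, 0, 0, 0, 0],
  [0, 0.7, -0.58, 0, 0, 0, 0],
  [0, 0.8, -0.66, 0, 0, 0, 0],
  [0, 0.9, -0.75, 0, 0, 0, 0],
  [0, 1, -0.83, 0, 0, 0, 0],
])

```text
t: 3.43
ee_pos: [0.4552, -0.1086, 0.2313]
tool_rot: [0.0, 0.988, 0.154, -0.0]
force: [0.9, -0.4, -0.4]
opening: 0.0852
finger_force: 0.0
```

>>> move_arm([
  [0, 0.1, -0.083, 0, 0, 0, 0],
  [0, 0.2, -0.166, 0, 0, 0, 0],
  [0, 0.3, -0.25, 0, 0, 0, 0],
  [0, 0.4, -0.33, 0, 0, 0, 0],
  [0, 0.5, -0.415, 0, 0, 0, 0],
  [0, 0.6, -0.5, 0, 0, 0, 0],
  [0, 0.7, -0.58, 0, 0, 0, 0],
  [0, 0.8, -0.66, 0, 0, 0, 0],
  [0.0, 0.9, -0.75, 0, 0, 0, 0],
  [0, 0.9, -0.75, 0, 0, 0, 0],
])

```text
t: 4.27
ee_pos: [0.5192, -0.009, 0.2312]
tool_rot: [-0.0, 0.988, 0.155, 0.001]
force: [-0.5, 0.1, 0.1]
opening: 0.0853
finger_force: 0.0
```

```bash
python3 - <<'E'
from h import *
s=bot.observe();a=vision.grab_frame("wrist"); np.save("w1.npy",a)
import pickle; pickle.dump(s,open("w1.pkl","wb"))
cv2.imwrite("pics/w1.png",cv2.resize(a[:,:,::-1],(800,600),interpolation=cv2.INTER_CUBIC))
delta([.5,.27,.23],0.309)
E
```

```text
t 4.32 tcp [ 0.5184 -0.0101  0.2311] yaw 0.3107 F [-0.3384  1.1239 -0.7758] M [ 0.0378 -0.0286 -0.0011] open 0.0855 ff 0.0
shift [ 0.6813 -2.7232  0.0111] turn [0.0001 0.0002 0.0022]
```

View pics/w1.png

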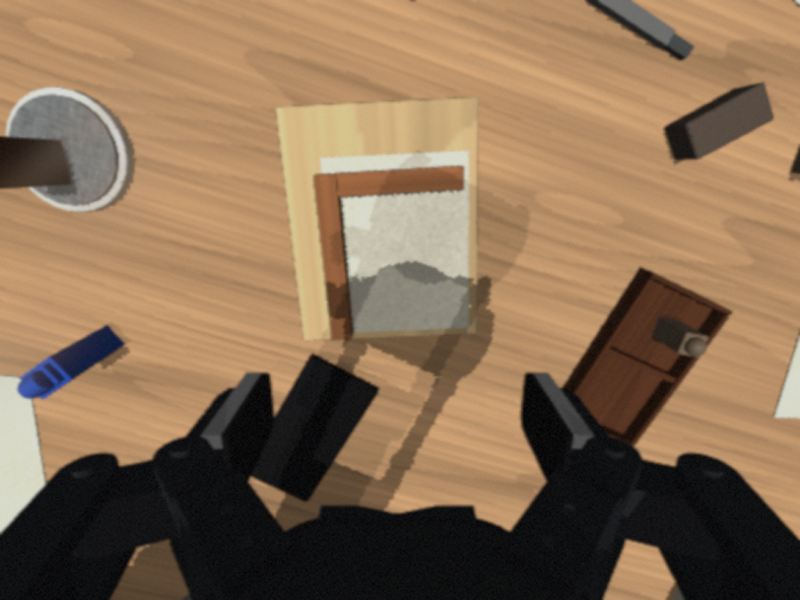

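The wrist view (800x600) shows the rule's inner corner at about (341,196), its long inner edge running down to (350,330) and its short inner edge to (464,190). The dish is at (68,150) with the seal cut off at the left, and the tray is at lower right with its empty compartment near (630,395).

>>> move_arm([
  [0, 0.015, -0.09, 0, 0, 0, 0],
  [0, 0.03, -0.18, 0, 0, 0, 0],
  [0, 0.045, -0.27, 0, 0, 0, 0],
  [0, 0.06, -0.36, 0, 0, 0, 0],
  [0, 0.075, -0.45, 0, 0, 0, 0],
  [0, 0.09, -0.54, 0, 0, 0, 0],
  [0, 0.105, -0.63, 0, 0, 0, 0],
  [0, 0.12, -0.72, 0, 0, 0, 0],
  [0, 0.135, -0.81, 0, 0, 0, 0],
  [0, 0.15, -0.9, 0, 0, 0, 0],
])

```text
t: 5.15
ee_pos: [0.5047, 0.0801, 0.2313]
tool_rot: [0.0, 0.988, 0.154, 0.0]
force: [-0.6, 0.1, 0.0]
opening: 0.0854
finger_force: 0.0
```

>>> move_arm([
  [0, 0.015, -0.09, 0, 0, 0, 0],
  [0, 0.03, -0.18, 0, 0, 0, 0],
  [0, 0.045, -0.27, 0, 0, 0, 0],
  [0, 0.06, -0.36, 0, 0, 0, 0],
  [0, 0.075, -0.45, 0, 0, 0, 0],
  [0, 0.09, -0.54, 0, 0, 0, 0],
  [0, 0.105, -0.63, 0, 0, 0, 0],
  [0, 0.12, -0.72, 0, 0, 0, 0],
  [0, 0.135, -0.81, 0, 0, 0, 0],
  [0, 0.15, -0.9, 0, 0, 0, 0],
])

```text
t: 5.98
ee_pos: [0.4916, 0.1703, 0.2312]
tool_rot: [0.0, 0.988, 0.154, -0.0]
force: [-0.1, 1.0, -0.1]
opening: 0.0848
finger_force: 0.0
```

>>> move_arm([
  [0, 0.015, -0.09, 0, 0, 0, 0],
  [0, 0.03, -0.18, 0, 0, 0, 0],
  [0, 0.045, -0.27, 0, 0, 0, 0],
  [0, 0.06, -0.36, 0, 0, 0, 0],
  [0, 0.075, -0.45, 0, 0, 0, 0],
  [0, 0.09, -0.54, 0, 0, 0, 0],
  [0, 0.105, -0.63, 0, 0, 0, 0],
  [0, 0.12, -0.72, 0, 0, 0, 0],
  [0, 0.12, -0.72, 0, 0, 0, 0],
  [0, 0.12, -0.72, 0, 0, 0, 0],
])

```text
t: 6.82
ee_pos: [0.4812, 0.2421, 0.2312]
tool_rot: [0.0, 0.988, 0.154, -0.0]
force: [-0.5, -0.1, -0.0]
opening: 0.0854
finger_force: 0.0
```

```bash
python3 - <<'E'
from h import *
import pickle
s=bot.observe();a=vision.grab_frame("wrist"); np.save("w2.npy",a); pickle.dump(s,open("w2.pkl","wb"))
cv2.imwrite("pics/w2.png",cv2.resize(a[40:340,100:500,::-1],(800,600),interpolation=cv2.INTER_CUBIC))
delta([.507,.272,.1],0.309)
w=np.load("w1.npy").astype(int)
for v in (135,150,165): print("row",v,[tuple(x) for x in w[v,198:232:1,:][:,[0,2]]])
for u in (235,255,275): print("col",u,[tuple(x) for x in w[100:130,u][:,[0,2]]])
E
```

```text
t 6.87 tcp [0.4813 0.2417 0.2312] yaw 0.3094 F [ 0.2149 -0.8043 -0.0562] M [0.0342 0.0207 0.024 ] open 0.0856 ff 0.0
shift [ 0.3378 -0.2114  1.3117] turn [0.0008 0.0003 0.0005]
row 135 [(np.int64(213), np.int64(131)), (np.int64(214), np.int64(133)), (np.int64(215), np.int64(137)), (np.int64(206), np.int64(132)), (np.int64(181), np.int64(108)), (np.int64(158), np.int64(80)), (np.int64(148), np.int64(64)), (np.int64(149), np.int64(64)), (np.int64(150), np.int64(63)), (np.int64(153), np.int64(63)), (np.int64(159), np.int64(65)), (np.int64(159), np.int64(67)), (np.int64(160), np.int64(67)), (np.int64(156), np.int64(64)), (np.int64(152), np.int64(64)), (np.int64(150), np.int64(63)), (np.int64(149), np.int64(63)), (np.int64(147), np.int64(61)), (np.int64(136), np.int64(57)), (np.int64(102), np.int64(44)), (np.int64(99), np.int64(75)), (np.int64(156), np.int64(139)), (np.int64(199), np.int64(181)), (np.int64(215), np.int64(198)), (np.int64(216), np.int64(199)), (np.int64(217), np.int64(197)), (np.int64(218), np.int64(198)), (np.int64(217), np.int64(201)), (np.int64(217), np.int64(201)), (np
[... 4477 characters left out ...]
nt64(104)), (np.int64(154), np.int64(69)), (np.int64(147), np.int64(60)), (np.int64(142), np.int64(60)), (np.int64(137), np.int64(58)), (np.int64(133), np.int64(55)), (np.int64(132), np.int64(57)), (np.int64(129), np.int64(53)), (np.int64(125), np.int64(52)), (np.int64(122), np.int64(50)), (np.int64(120), np.int64(50)), (np.int64(121), np.int64(51)), (np.int64(123), np.int64(51)), (np.int64(123), np.int64(49)), (np.int64(120), np.int64(55)), (np.int64(117), np.int64(82)), (np.int64(155), np.int64(135)), (np.int64(185), np.int64(165)), (np.int64(194), np.int64(172)), (np.int64(197), np.int64(175)), (np.int64(198), np.int64(176)), (np.int64(199), np.int64(175)), (np.int64(199), np.int64(177))]
```

View pics/w2.png

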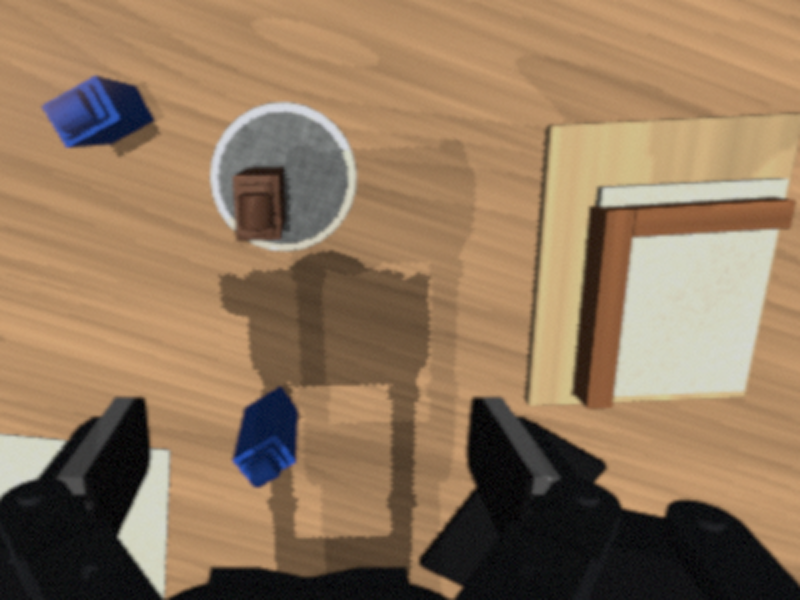

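The close view (400x300 crop, 2x) shows the seal's shoulder rectangle with corners at about (235,177), (281,174), (281,238) and (236,242), nearly square to the tool. The dish is centred at (283,176). The rule's inner corner is at (632,237), with edges running to (612,398) and (792,228).

```bash
python3 - <<'E'
from h import *
import pickle
s1=pickle.load(open("w1.pkl","rb"));s2=pickle.load(open("w2.pkl","rb"))
P1=campose("wrist",s1);P2=campose("wrist",s2)
def an(a,b): return np.arctan2(*(b-a)[1::-1])
c=[p2w(P2,100+x/2,40+y/2,.07) for x,y in((235,177),(281,174),(281,238),(236,242))]
print("seal c",np.mean(c,0),"sides",[np.linalg.norm(c[i]-c[i-1]) for i in range(4)],"yaw",an(c[2],c[1]),an(c[3],c[0]),an(c[1],c[0])-np.pi/2)
f=[p2w(P2,100+x/2,40+y/2,.015) for x,y in((285,167),(285,238))];print("foot right edge",f,an(f[1],f[0]))
print("dish",p2w(P2,100+283/2,40+176/2,.015))
def inter(a,b,p,q):
    t=np.linalg.solve(np.c_[(b-a)[:2],-(q-p)[:2]],(p-a)[:2]); return a[:2]+t[0]*(b-a)[:2]
for n,P,L in(("w2",P2,[(416,158.5),(406,239),(416,158.5),(496,154)]),("w1",P1,[(216.6,135),(219.6,165),(235,124.3),(275,122.7)])):
    q=[p2w(P,*x,.034) for x in L]; print(n,"corner",inter(*q),"long yaw",an(q[1],q[0]),"short yaw",an(q[3],q[2])-np.pi/2)
# tray from w1
for x,y in((644,268),(730,312),(632,446),(610,347),(676,380)): print("tray",p2w(P1,x*.64,y*.64,.022))
E
```

```text
seal c [0.5038 0.2776 0.07  ] sides [np.float64(0.03605046321506396), np.float64(0.025208013860520444), np.float64(0.03535727490718845), np.float64(0.025609313438428552)] yaw 0.29582541105278093 0.2863995960264007 0.37391708822721714
foot right edge [array([0.5256, 0.2709, 0.015 ]), array([0.4815, 0.2574, 0.015 ])] 0.298010873623344
dish [0.5198 0.2705 0.015 ]
w2 corner [0.5527 0.0492] long yaw 0.36487157080378235 short yaw 0.36756484807189027
w1 corner [0.5534 0.0505] long yaw 0.37201080132197273 short yaw 0.35011978433793156
tray [ 0.5739 -0.2123  0.022 ]
tray [ 0.5614 -0.3027  0.022 ]
tray [ 0.4106 -0.2847  0.022 ]
tray [ 0.4989 -0.2175  0.022 ]
tray [ 0.4876 -0.2903  0.022 ]
```

>>> move_arm([
  [0.2, 0.06, -0.05, 0.1, 0, 0, -0.01],
  [0.3, 0.12, -0.1, 0.2, 0, 0, -0.01],
  [0.3, 0.18, -0.15, 0.3, 0, 0, -0.01],
  [0.3, 0.24, -0.2, 0.4, 0, 0, -0.01],
  [0.3, 0.3, -0.25, 0.5, 0, 0, -0.01],
  [0.3, 0.323, -0.267, 0.6, 0, 0, -0.01],
  [0.3, 0.323, -0.267, 0.7, 0, 0, -0.01],
  [0.3, 0.323, -0.267, 0.8, 0, 0, -0.01],
  [0.3, 0.323, -0.267, 0.9, 0, 0, -0.01],
  [0.3, 0.323, -0.267, 0.9, 0, 0, -0.01],
])

```text
t: 7.7
ee_pos: [0.5023, 0.2761, 0.1387]
tool_rot: [0.001, 0.988, 0.158, -0.002]
force: [-0.1, -0.8, -0.4]
opening: 0.0597
finger_force: 0.0
```

```bash
python3 - <<'E'
from h import *
import pickle
s=bot.observe();a=vision.grab_frame("wrist"); np.save("w3.npy",a); pickle.dump(s,open("w3.pkl","wb"))
cv2.imwrite("pics/w3.png",cv2.resize(a[:,:,::-1],(800,600),interpolation=cv2.INTER_CUBIC))
delta([.504,.277,.049],0.30)
E
```

```text
t 7.75 tcp [0.5029 0.2763 0.1399] yaw 0.3165 F [0.3749 0.4494 0.2382] M [ 0.0159  0.0055 -0.0493] open 0.0599 ff 0.0
shift [ 0.0151 -0.0035  0.9091] turn [0.0005 0.0038 0.021 ]
```

View pics/w3.png

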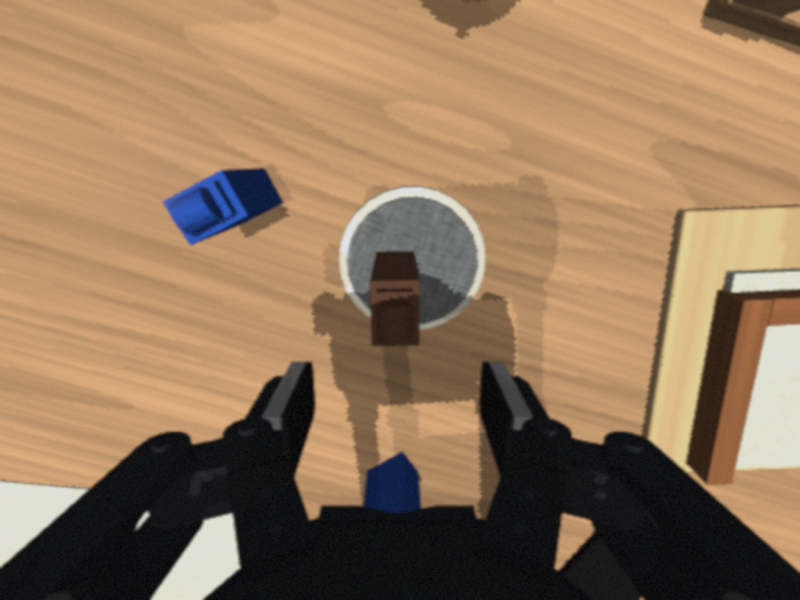

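The seal sits centred between the fingers, with its shoulder rectangle spanning columns 371–419 and rows 281–346.

```bash
python3 - <<'E'
from h import *
import pickle
P=campose("wrist",pickle.load(open("w3.pkl","rb")))
c=[p2w(P,x*.64,y*.64,.07) for x,y in((372,282),(419,281),(419,346),(371,346))]
print(np.mean(c,0),[np.linalg.norm(c[i]-c[i-1]) for i in range(4)])
delta([*np.mean(c,0)[:2],.049],0.31)
E
```

```text
[0.5002 0.2756 0.07  ] [np.float64(0.036005943887480886), np.float64(0.024247456796346115), np.float64(0.03653222236843001), np.float64(0.02599221253575097)]
t 7.75 tcp [0.5029 0.2763 0.1399] yaw 0.3165 F [0.3749 0.4494 0.2382] M [ 0.0159  0.0055 -0.0493] open 0.0599 ff 0.0
shift [-0.0248 -0.0023  0.9092] turn [0.0005 0.0038 0.0083]
```

>>> move_arm([
  [0.3, -0.015, 0, 0.12, 0, 0, 0.008],
  [0.3, -0.015, 0, 0.24, 0, 0, 0.008],
  [0.3, -0.015, 0, 0.36, 0, 0, 0.008],
  [0.3, -0.015, 0, 0.48, 0, 0, 0.008],
  [0.3, -0.015, 0, 0.6, 0, 0, 0.008],
  [0.3, -0.015, 0, 0.7, 0, 0, 0.008],
  [0.3, -0.015, 0, 0.8, 0, 0, 0.008],
  [0.3, -0.015, 0, 0.87, 0, 0, 0.008],
  [0.3, -0.015, 0, 0.91, 0, 0, 0.008],
  [0.3, -0.015, 0, 0.91, 0, 0, 0.008],
])

```text
t: 8.58
ee_pos: [0.5021, 0.2762, 0.0495]
tool_rot: [0.0, 0.988, 0.155, -0.001]
force: [0.1, 0.5, -0.1]
opening: 0.0598
finger_force: 0.0
```

>>> move_arm([
  [0.5, 0, 0, 0, 0, 0, 0],
  [0.6, 0, 0, 0, 0, 0, 0],
  [0.7, 0, 0, 0, 0, 0, 0],
  [0.8, 0, 0, 0, 0, 0, 0],
  [0.9, 0, 0, 0, 0, 0, 0],
  [1, 0, 0, 0, 0, 0, 0],
  [1, 0, 0, 0, 0, 0, 0],
  [1, 0, 0, 0, 0, 0, 0],
  [1, 0, 0, 0, 0, 0, 0],
  [1, 0, 0, 0, 0, 0, 0],
], force=60)

```text
t: 9.42
ee_pos: [0.503, 0.2767, 0.0509]
tool_rot: [-0.0, 0.988, 0.155, 0.001]
force: [-0.8, -0.6, 4.5]
opening: 0.0232
finger_force: 59.5
```

```bash
python3 - <<'E'
from h import *
delta([.52,.0,.12],0.365)
E
```

```text
t 9.42 tcp [0.503  0.2767 0.0509] yaw 0.3104 F [-0.7755 -0.6061  4.4909] M [-0.0006  0.0557  0.0197] open 0.0232 ff 59.5
shift [-0.6823  2.6866 -0.6917] turn [-0.     -0.0017 -0.0695]
```

>>> move_arm([
  [1, 0, 0, -0.05, 0, 0, 0],
  [1, 0, 0, -0.12, 0, 0, 0],
  [1, 0, 0, -0.2, 0, 0, 0],
  [1, 0, 0, -0.3, 0, 0, 0],
  [1, 0, 0, -0.4, 0, 0, 0],
  [1, 0, 0, -0.5, 0, 0, 0],
  [1, 0, 0.02, -0.6, 0, 0, 0],
  [1, -0.01, 0.06, -0.65, 0, 0, 0],
  [1, -0.025, 0.13, -0.65, 0, 0, 0],
  [1, -0.04, 0.2, -0.65, 0, 0, 0],
])

```text
t: 10.25
ee_pos: [0.5049, 0.2555, 0.1156]
tool_rot: [0.0, 0.988, 0.155, 0.0]
force: [0.6, 0.1, -2.3]
opening: 0.0232
finger_force: 58.7
```

>>> move_arm([
  [1, -0.02, 0.1, 0, 0, 0, 0],
  [1, -0.04, 0.2, 0, 0, 0, 0],
  [1, -0.06, 0.3, 0, 0, 0, 0],
  [1, -0.08, 0.4, 0, 0, 0, 0],
  [1, -0.1, 0.5, 0, 0, 0, 0],
  [1, -0.12, 0.6, 0, 0, 0, 0],
  [1, -0.14, 0.7, 0, 0, 0, 0],
  [1, -0.155, 0.8, 0, 0, 0, 0],
  [1, -0.17, 0.9, 0, 0, 0, 0],
  [1, -0.19, 1, 0, 0, 0, 0],
])

```text
t: 11.08
ee_pos: [0.5176, 0.1541, 0.1153]
tool_rot: [0.0, 0.988, 0.155, 0.0]
force: [0.1, 0.0, -2.1]
opening: 0.0233
finger_force: 58.7
```

>>> move_arm([
  [1, -0.02, 0.1, 0, 0, 0, 0],
  [1, -0.04, 0.2, 0, 0, 0, 0],
  [1, -0.06, 0.3, 0, 0, 0, 0],
  [1, -0.08, 0.4, 0, 0, 0, 0],
  [1, -0.1, 0.5, 0, 0, 0, 0],
  [1, -0.12, 0.6, 0, 0, 0, 0],
  [1, -0.14, 0.7, 0, 0, 0, 0],
  [1, -0.155, 0.8, 0, 0, 0, 0],
  [1, -0.17, 0.9, 0, 0, 0, 0],
  [1, -0.19, 1, 0, 0, 0, 0],
])

```text
t: 11.92
ee_pos: [0.53, 0.0531, 0.1153]
tool_rot: [0.0, 0.988, 0.155, 0.0]
force: [0.9, 0.1, -2.2]
opening: 0.0229
finger_force: 58.7
```

>>> move_arm([
  [1, -0.02, 0.1, 0, 0, 0, -0.02],
  [1, -0.04, 0.2, 0, 0, 0, -0.04],
  [1, -0.06, 0.3, 0, 0, 0, -0.06],
  [1, -0.073, 0.367, 0, 0, 0, -0.07],
  [1, -0.073, 0.367, 0, 0, 0, -0.07],
  [1, -0.073, 0.367, 0, 0, 0, -0.07],
  [1, -0.073, 0.367, 0, 0, 0, -0.07],
  [1, -0.073, 0.367, 0, 0, 0, -0.07],
  [1, -0.073, 0.367, 0, 0, 0, -0.07],
  [1, -0.073, 0.367, 0, 0, 0, -0.07],
])

```text
t: 12.75
ee_pos: [0.5339, 0.0174, 0.1153]
tool_rot: [-0.0, 0.983, 0.182, -0.0]
force: [0.9, 0.1, -1.4]
opening: 0.0231
finger_force: 58.8
```

```bash
python3 - <<'E'
from h import *
import pickle
s=bot.observe();a=vision.grab_frame("wrist"); np.save("w4.npy",a); pickle.dump(s,open("w4.pkl","wb"))
cv2.imwrite("pics/w4.png",cv2.resize(a[:,:,::-1],(800,600),interpolation=cv2.INTER_CUBIC))
delta([.5345,.0172,.0814],0.365)
E
```

```text
t 12.80 tcp [0.5339 0.0173 0.1153] yaw 0.3659 F [ 0.4431 -0.0919 -1.7501] M [-0.0079  0.0512 -0.0155] open 0.0233 ff 58.8
shift [0.0048 0.0034 0.3388] turn [-0.      0.      0.0012]
```

View pics/w4.png

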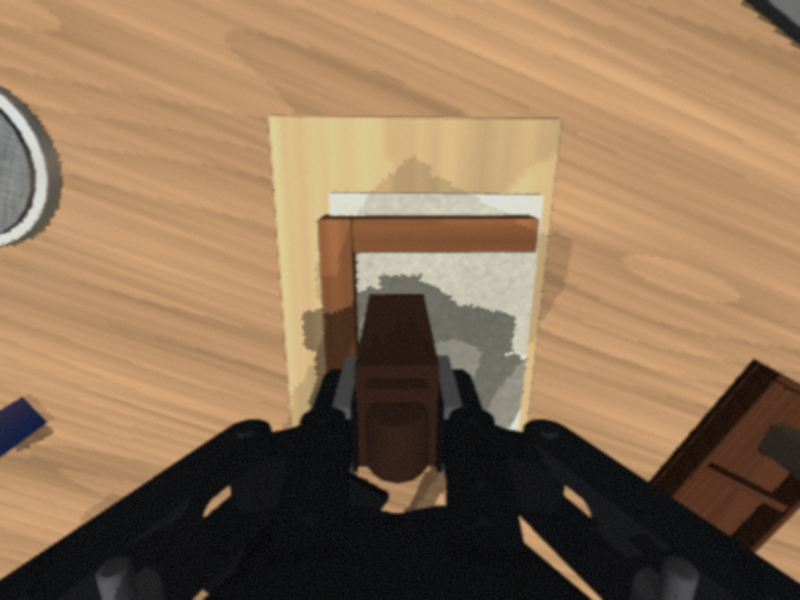

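In this view the rule's inner corner is at (355,251) and the short edge runs to (537,251), square to the tool. The foot's front edge spans (371,294) to (424,295).

```bash
python3 - <<'E'
from h import *
import pickle
s=pickle.load(open("w4.pkl","rb"));P=campose("wrist",s);r=rot(s["tool_rot"])
q=[p2w(P,x*.64,y*.64,.034) for x,y in((355,251),(535,251),(357,340))]
print(q,"short yaw",np.arctan2(*(q[0]-q[1])[1::-1])-np.pi/2)
for zf in(.078,.080,.082):
  f=[p2w(P,x*.64,y*.64,zf) for x,y in((371,294),(424,295))]
  print(zf,"w",np.linalg.norm(f[0]-f[1]),"mid in tool",r.inv().apply((f[0]+f[1])/2-s["ee_pos"]), "turn",r.inv().apply(f[1]-f[0]))
print("corner in tool",r.inv().apply(q[0]-s["ee_pos"]))
E
```

```text
[array([0.5539, 0.0485, 0.034 ]), array([ 0.5884, -0.0414,  0.034 ]), array([0.5057, 0.0303, 0.034 ])] short yaw 0.36631314884034594
0.078 w 0.02352616005588851 mid in tool [0.019  0.0007 0.0373] turn [-0.0005  0.0235 -0.    ]
0.08 w 0.02326624864998275 mid in tool [0.0196 0.0007 0.0353] turn [-0.0005  0.0233 -0.    ]
0.082 w 0.02300633724407699 mid in tool [0.0203 0.0007 0.0333] turn [-0.0004  0.023  -0.    ]
corner in tool [ 0.0298 -0.0219  0.0813]
```

>>> move_arm([
  [1, 0, 0, 0.06, 0, 0, 0],
  [1, 0, 0, 0.12, 0, 0, 0],
  [1, 0, 0, 0.18, 0, 0, 0],
  [1, 0, 0, 0.24, 0, 0, 0],
  [1, 0, 0, 0.3, 0, 0, 0],
  [1, 0, 0, 0.36, 0, 0, 0],
  [1, 0, 0, 0.42, 0, 0, 0],
  [1, 0, 0, 0.48, 0, 0, 0],
  [1, 0, 0, 0.53, 0, 0, 0],
  [1, 0, 0, 0.535, 0, 0, 0],
])

```text
t: 13.63
ee_pos: [0.5333, 0.017, 0.0606]
tool_rot: [-0.0, 0.983, 0.182, -0.001]
force: [-0.2, 0.0, -2.3]
opening: 0.0236
finger_force: 58.8
```

>>> move_arm([
  [1, 0.01, -0.01, 0, 0, 0, 0],
  [1, 0.02, -0.02, 0, 0, 0, 0],
  [1, 0.03, -0.03, 0, 0, 0, 0],
  [1, 0.04, -0.04, 0, 0, 0, 0],
  [1, 0.05, -0.05, 0, 0, 0, 0],
  [1, 0.06, -0.06, 0, 0, 0, 0],
  [1, 0.07, -0.07, 0, 0, 0, 0],
  [1, 0.07, -0.07, 0, 0, 0, 0],
  [1, 0.07, -0.07, 0, 0, 0, 0],
  [1, 0.07, -0.07, 0, 0, 0, 0],
])

```text
t: 14.47
ee_pos: [0.538, 0.026, 0.0618]
tool_rot: [0.0, 0.983, 0.182, -0.0]
force: [-0.3, -0.6, -1.6]
opening: 0.0235
finger_force: 58.8
```

```bash
cat > st.py <<'E'
from h import *
s=bot.observe(); r=rot(s["tool_rot"]); x=r.as_matrix()[:,0]
print("t %.2f"%s["t"],"tcp",s["ee_pos"],"rv",r.as_matrix()[:2,2],"yaw %.4f"%np.arctan2(x[1],x[0]),"F_tool",r.inv().apply(s["force"]),"M_tool",r.inv().apply(s["moment"]))
o=np.array([.5339,.0173,.1153]); print("rel to o in tool",r.inv().apply(s["ee_pos"]-o)*1000)
E
python3 st.py
```

```text
t 14.47 tcp [0.538  0.026  0.0618] rv [-0.0001 -0.0001] yaw 0.3655 F_tool [-0.4935  0.4185  1.5689] M_tool [-0.0375 -0.0516  0.0053]
rel to o in tool [ 6.9464 -6.681  53.532 ]
```

>>> move_arm([
  [1, 0, -0.003, 0, 0, 0, 0],
  [1, 0, -0.006, 0, 0, 0, 0],
  [1, 0, -0.009, 0, 0, 0, 0],
  [1, 0, -0.012, 0, 0, 0, 0],
  [1, 0, -0.015, 0, 0, 0, 0],
  [1, 0, -0.018, 0, 0, 0, 0],
  [1, 0, -0.021, 0, 0, 0, 0],
  [1, 0, -0.023, 0, 0, 0, 0],
  [1, 0, -0.025, 0, 0, 0, 0],
  [1, 0, -0.025, 0, 0, 0, 0],
])

```text
t: 15.3
ee_pos: [0.5371, 0.0284, 0.0618]
tool_rot: [0.0, 0.983, 0.182, 0.0]
force: [-0.6, -0.4, -1.8]
opening: 0.0232
finger_force: 58.8
```

```bash
python3 st.py
```

```text
t 15.30 tcp [0.5371 0.0284 0.0618] rv [ 0.     -0.0001] yaw 0.3654 F_tool [-0.7278  0.1111  1.766 ] M_tool [-0.0248 -0.0611  0.0161]
rel to o in tool [ 6.9753 -9.2078 53.5123]
```

>>> move_arm([
  [1, 0, -0.001, 0, 0, 0, 0],
  [1, 0, -0.002, 0, 0, 0, 0],
  [1, 0, -0.004, 0, 0, 0, 0],
  [1, 0, -0.006, 0, 0, 0, 0],
  [1, 0, -0.008, 0, 0, 0, 0],
  [1, 0, -0.01, 0, 0, 0, 0],
  [1, 0, -0.012, 0, 0, 0, 0],
  [1, 0, -0.013, 0, 0, 0, 0],
  [1, 0, -0.014, 0, 0, 0, 0],
  [1, 0, -0.014, 0, 0, 0, 0],
])

```text
t: 16.13
ee_pos: [0.5366, 0.0296, 0.0618]
tool_rot: [0.0, 0.983, 0.182, -0.0]
force: [0.6, 0.2, -1.3]
opening: 0.0233
finger_force: 58.8
```

```bash
python3 st.py
```

```text
t 16.13 tcp [0.5366 0.0296 0.0618] rv [ 0.     -0.0001] yaw 0.3654 F_tool [ 0.6272 -0.0228  1.2537] M_tool [ 0.0678 -0.0518 -0.0431]
rel to o in tool [  6.9578 -10.5587  53.5057]
```

>>> move_arm([
  [1, 0, -0.001, 0, 0, 0, 0],
  [1, 0, -0.002, 0, 0, 0, 0],
  [1, 0, -0.004, 0, 0, 0, 0],
  [1, 0, -0.006, 0, 0, 0, 0],
  [1, 0, -0.008, 0, 0, 0, 0],
  [1, 0, -0.01, 0, 0, 0, 0],
  [1, 0, -0.01, 0, 0, 0, 0],
  [1, 0, -0.01, 0, 0, 0, 0],
  [1, 0, -0.01, 0, 0, 0, 0],
  [1, 0, -0.01, 0, 0, 0, 0],
])

```text
t: 16.97
ee_pos: [0.5363, 0.0306, 0.0618]
tool_rot: [0.0, 0.983, 0.182, 0.0]
force: [-0.0, -1.2, -1.8]
opening: 0.0231
finger_force: 58.8
```

```bash
python3 st.py
```

```text
t 16.97 tcp [0.5363 0.0306 0.0618] rv [ 0.     -0.0001] yaw 0.3654 F_tool [-0.4843  1.1296  1.8405] M_tool [-0.0032 -0.0216 -0.052 ]
rel to o in tool [  6.9821 -11.5546  53.5083]
```

>>> move_arm([
  [1, 0, -0.001, 0, 0, 0, 0],
  [1, 0, -0.002, 0, 0, 0, 0],
  [1, 0, -0.004, 0, 0, 0, 0],
  [1, 0, -0.006, 0, 0, 0, 0],
  [1, 0, -0.008, 0, 0, 0, 0],
  [1, 0, -0.01, 0, 0, 0, 0],
  [1, 0, -0.01, 0, 0, 0, 0],
  [1, 0, -0.01, 0, 0, 0, 0],
  [1, 0, -0.01, 0, 0, 0, 0],
  [1, 0, -0.01, 0, 0, 0, 0],
])

```text
t: 17.8
ee_pos: [0.5363, 0.0308, 0.0618]
tool_rot: [0.001, 0.983, 0.182, 0.0]
force: [1.0, -5.1, -3.0]
opening: 0.0236
finger_force: 58.9
```

```bash
python3 st.py
```

```text
t 17.80 tcp [0.5363 0.0308 0.0618] rv [ 0.0006 -0.0014] yaw 0.3658 F_tool [-0.9262  5.1309  2.9682] M_tool [-1.1206 -0.2123  0.0373]
rel to o in tool [  7.0169 -11.8351  53.458 ]
```

>>> move_arm([
  [1, 0, 0.003, 0, 0, 0, 0],
  [1, 0.003, 0.004, 0, 0, 0, 0],
  [1, 0.006, 0.004, 0, 0, 0, 0],
  [1, 0.009, 0.004, 0, 0, 0, 0],
  [1, 0.012, 0.004, 0, 0, 0, 0],
  [1, 0.014, 0.004, 0, 0, 0, 0],
  [1, 0.016, 0.004, 0, 0, 0, 0],
  [1, 0.018, 0.004, 0, 0, 0, 0],
  [1, 0.02, 0.004, 0, 0, 0, 0],
  [1, 0.02, 0.004, 0, 0, 0, 0],
])

```text
t: 18.63
ee_pos: [0.5378, 0.0313, 0.0618]
tool_rot: [0.0, 0.983, 0.182, -0.0]
force: [0.6, -5.1, -1.4]
opening: 0.0231
finger_force: 58.9
```

```bash
python3 st.py
```

```text
t 18.63 tcp [0.5378 0.0313 0.0618] rv [-0.0005 -0.0011] yaw 0.3657 F_tool [-1.2442  5.0236  1.4341] M_tool [-1.0703 -0.3656  0.0175]
rel to o in tool [  8.6551 -11.7663  53.4664]
```

>>> move_arm([
  [1, 0, 0.003, 0, 0, 0, 0],
  [1, 0.001, 0.003, 0, 0, 0, 0],
  [1, 0.002, 0.003, 0, 0, 0, 0],
  [1, 0.004, 0.003, 0, 0, 0, 0],
  [1, 0.006, 0.003, 0, 0, 0, 0],
  [1, 0.008, 0.003, 0, 0, 0, 0],
  [1, 0.009, 0.003, 0, 0, 0, 0],
  [1, 0.01, 0.003, 0, 0, 0, 0],
  [1, 0.01, 0.003, 0, 0, 0, 0],
  [1, 0.01, 0.003, 0, 0, 0, 0],
])

```text
t: 19.47
ee_pos: [0.5381, 0.0315, 0.0618]
tool_rot: [0.0, 0.983, 0.182, -0.001]
force: [-2.0, -5.6, -0.5]
opening: 0.0235
finger_force: 59.1
```

```bash
python3 st.py
```

```text
t 19.47 tcp [0.5381 0.0315 0.0618] rv [-0.0019 -0.001 ] yaw 0.3658 F_tool [-3.8365  4.491   0.5013] M_tool [-1.0403 -0.6925  0.1325]
rel to o in tool [  9.0663 -11.7431  53.4811]
```

>>> move_arm([
  [1, 0, 0.001, 0.005, 0, 0, 0],
  [1, 0, 0.001, 0.01, 0, 0, 0],
  [1, 0, 0.001, 0.015, 0, 0, 0],
  [1, 0, 0.001, 0.02, 0, 0, 0],
  [1, 0, 0.001, 0.025, 0, 0, 0],
  [1, 0, 0.001, 0.03, 0, 0, 0],
  [1, 0, 0.001, 0.034, 0, 0, 0],
  [1, 0, 0.001, 0.037, 0, 0, 0],
  [1, 0, 0.001, 0.04, 0, 0, 0],
  [1, 0, 0.001, 0.04, 0, 0, 0],
])

```text
t: 20.3
ee_pos: [0.5381, 0.0314, 0.0579]
tool_rot: [0.0, 0.983, 0.182, -0.001]
force: [-1.9, -6.2, 0.5]
opening: 0.0232
finger_force: 59.2
```

```bash
python3 st.py
```

```text
t 20.30 tcp [0.5381 0.0314 0.0579] rv [-0.0019 -0.0009] yaw 0.3656 F_tool [-3.9681  5.0801 -0.5038] M_tool [-1.0019 -0.6433  0.0414]
rel to o in tool [  9.0413 -11.6997  57.3451]
```

>>> move_arm([
  [1, 0, 0.001, 0.003, 0, 0, 0],
  [1, 0, 0.001, 0.006, 0, 0, 0],
  [1, 0, 0.001, 0.009, 0, 0, 0],
  [1, 0, 0.001, 0.012, 0, 0, 0],
  [1, 0, 0.001, 0.015, 0, 0, 0],
  [1, 0, 0.001, 0.018, 0, 0, 0],
  [1, 0, 0.001, 0.02, 0, 0, 0],
  [1, 0, 0.001, 0.02, 0, 0, 0],
  [1, 0, 0.001, 0.02, 0, 0, 0],
  [1, 0, 0.001, 0.02, 0, 0, 0],
])

```text
t: 21.13
ee_pos: [0.538, 0.0314, 0.0559]
tool_rot: [0.0, 0.983, 0.182, -0.001]
force: [-2.3, -4.9, 1.9]
opening: 0.0234
finger_force: 59.3
```

```bash
python3 st.py
```

```text
t 21.13 tcp [0.538  0.0314 0.0559] rv [-0.002  -0.0007] yaw 0.3657 F_tool [-3.9611  3.7715 -1.8685] M_tool [-1.0013 -0.723   0.0558]
rel to o in tool [  9.0283 -11.6973  59.3449]
```

>>> move_arm([
  [1, 0, 0, 0.003, 0, 0, 0],
  [1, 0, 0, 0.006, 0, 0, 0],
  [1, 0, 0, 0.009, 0, 0, 0],
  [1, 0, 0, 0.012, 0, 0, 0],
  [1, 0, 0, 0.015, 0, 0, 0],
  [1, 0, 0, 0.018, 0, 0, 0],
  [1, 0, 0, 0.02, 0, 0, 0],
  [1, 0, 0, 0.02, 0, 0, 0],
  [1, 0, 0, 0.02, 0, 0, 0],
  [1, 0, 0, 0.02, 0, 0, 0],
])

```text
t: 21.97
ee_pos: [0.538, 0.0314, 0.0539]
tool_rot: [0.0, 0.983, 0.182, -0.001]
force: [-1.8, -4.7, 1.9]
opening: 0.0232
finger_force: 59.3
```

```bash
python3 st.py
```

```text
t 21.97 tcp [0.538  0.0314 0.0539] rv [-0.002  -0.0007] yaw 0.3657 F_tool [-3.3277  3.7218 -1.9197] M_tool [-0.9138 -0.7377  0.085 ]
rel to o in tool [  9.0328 -11.722   61.3653]
```

>>> move_arm([
  [1, 0, 0, 0.003, 0, 0, 0],
  [1, 0, 0, 0.006, 0, 0, 0],
  [1, 0, 0, 0.009, 0, 0, 0],
  [1, 0, 0, 0.012, 0, 0, 0],
  [1, 0, 0, 0.014, 0, 0, 0],
  [1, 0, 0, 0.015, 0, 0, 0],
  [1, 0, 0, 0.015, 0, 0, 0],
  [1, 0, 0, 0.015, 0, 0, 0],
  [1, 0, 0, 0.015, 0, 0, 0],
  [1, 0, 0, 0.015, 0, 0, 0],
])

```text
t: 22.8
ee_pos: [0.538, 0.0314, 0.0531]
tool_rot: [0.0, 0.983, 0.182, -0.001]
force: [-3.7, -5.6, 6.2]
opening: 0.0233
finger_force: 59.9
```

```bash
python3 st.py
```

```text
t 22.80 tcp [0.538  0.0314 0.0531] rv [-0.0018 -0.0008] yaw 0.3657 F_tool [-5.4857  3.9304 -6.2367] M_tool [-0.8049 -0.8658  0.1363]
rel to o in tool [  8.9824 -11.7177  62.1351]
```

>>> move_arm([
  [1, 0, 0, 0.002, 0, 0, 0],
  [1, 0, 0, 0.004, 0, 0, 0],
  [1, 0, 0, 0.006, 0, 0, 0],
  [1, 0, 0, 0.008, 0, 0, 0],
  [1, 0, 0, 0.008, 0, 0, 0],
  [1, 0, 0, 0.008, 0, 0, 0],
  [1, 0, 0, 0.008, 0, 0, 0],
  [1, 0, 0, 0.008, 0, 0, 0],
  [1, 0, 0, 0.008, 0, 0, 0],
  [1, 0, 0, 0.008, 0, 0, 0],
])

```text
t: 23.63
ee_pos: [0.538, 0.0314, 0.0528]
tool_rot: [0.0, 0.983, 0.182, -0.001]
force: [-5.4, -5.8, 9.8]
opening: 0.0231
finger_force: 60.4
```

```bash
python3 st.py
```

```text
t 23.63 tcp [0.538  0.0314 0.0528] rv [-0.0015 -0.0008] yaw 0.3658 F_tool [-7.1052  3.455  -9.7386] M_tool [-0.7513 -1.0267  0.0447]
rel to o in tool [  8.9907 -11.7492  62.4344]
```

>>> move_arm([
  [1, -0.001, 0, 0.001, 0, 0, 0],
  [1, -0.002, 0, 0.002, 0, 0, 0],
  [1, -0.002, 0, 0.003, 0, 0, 0],
  [1, -0.002, 0, 0.003, 0, 0, 0],
  [1, -0.002, 0, 0.003, 0, 0, 0],
  [1, -0.002, 0, 0.003, 0, 0, 0],
  [1, -0.002, 0, 0.003, 0, 0, 0],
  [1, -0.002, 0, 0.003, 0, 0, 0],
  [1, -0.002, 0, 0.003, 0, 0, 0],
  [1, -0.002, 0, 0.003, 0, 0, 0],
])

```text
t: 24.47
ee_pos: [0.538, 0.0314, 0.0528]
tool_rot: [0.0, 0.983, 0.182, -0.001]
force: [-4.7, -6.0, 11.0]
opening: 0.0229
finger_force: 60.5
```

```bash
python3 st.py
```

```text
t 24.47 tcp [0.538  0.0314 0.0528] rv [-0.0011 -0.0007] yaw 0.3657 F_tool [ -6.5726   3.8793 -11.0277] M_tool [-0.7136 -1.0285  0.0528]
rel to o in tool [  8.9176 -11.7312  62.5084]
```

>>> move_arm([
  [1, 0, 0, 0.001, 0, 0, 0],
  [1, 0, 0, 0.001, 0, 0, 0],
  [1, 0, 0, 0.001, 0, 0, 0],
  [1, 0, 0, 0.001, 0, 0, 0],
  [1, 0, 0, 0.001, 0, 0, 0],
  [1, 0, 0, 0.001, 0, 0, 0],
  [1, 0, 0, 0.001, 0, 0, 0],
  [1, 0, 0, 0.001, 0, 0, 0],
  [1, 0, 0, 0.001, 0, 0, 0],
  [1, 0, 0, 0.001, 0, 0, 0],
])

```text
t: 25.3
ee_pos: [0.538, 0.0314, 0.0528]
tool_rot: [0.0, 0.983, 0.182, -0.001]
force: [-4.2, -6.0, 11.9]
opening: 0.0232
finger_force: 60.6
```

```bash
python3 st.py
```

```text
t 25.30 tcp [0.538  0.0314 0.0528] rv [-0.001  -0.0007] yaw 0.3657 F_tool [ -6.1047   4.0833 -11.8787] M_tool [-0.7325 -1.06    0.0587]
rel to o in tool [  8.9243 -11.7342  62.5309]
```

>>> move_arm([
  [1, 0, 0, -0.01, 0, 0, 0],
  [1, 0, 0, -0.025, 0, 0, 0],
  [1, 0, 0, -0.045, 0, 0, 0],
  [1, 0, 0, -0.065, 0, 0, 0],
  [1, 0, 0, -0.085, 0, 0, 0],
  [1, -0.01, 0.01, -0.1, 0, 0, 0],
  [1, -0.02, 0.02, -0.13, 0, 0, 0],
  [1, -0.03, 0.03, -0.18, 0, 0, 0],
  [1, -0.03, 0.03, -0.24, 0, 0, 0],
  [1, -0.03, 0.03, -0.3, 0, 0, 0],
])

```text
t: 26.13
ee_pos: [0.5371, 0.0282, 0.0818]
tool_rot: [-0.0, 0.983, 0.182, 0.0]
force: [0.8, 0.0, -1.8]
opening: 0.0233
finger_force: 59.1
```

>>> move_arm([
  [1, 0, 0, -0.07, 0, 0, 0],
  [1, 0, 0, -0.14, 0, 0, 0],
  [1, 0, 0, -0.21, 0, 0, 0],
  [1, 0, 0, -0.28, 0, 0, 0],
  [1, 0, 0, -0.35, 0, 0, 0],
  [1, 0, 0, -0.42, 0, 0, 0],
  [1, 0, 0, -0.48, 0, 0, 0],
  [1, 0, 0, -0.5, 0, 0, 0],
  [1, 0, 0, -0.5, 0, 0, 0],
  [1, 0, 0, -0.5, 0, 0, 0],
])

```text
t: 26.97
ee_pos: [0.537, 0.0278, 0.131]
tool_rot: [0.0, 0.983, 0.182, -0.0]
force: [-0.7, -0.6, -0.9]
opening: 0.0233
finger_force: 59.1
```

```bash
python3 - <<'E'
from h import *
import pickle
s=bot.observe();a=vision.grab_frame("wrist"); np.save("w5.npy",a); pickle.dump(s,open("w5.pkl","wb"))
cv2.imwrite("pics/w5.png",cv2.resize(a[:,:,::-1],(800,600),interpolation=cv2.INTER_CUBIC))
delta([.4535,-.2465,.13],-.12)
E
```

```text
t 27.02 tcp [0.5368 0.0278 0.1308] yaw 0.3653 F [ 0.5774 -0.1798 -1.4276] M [0.0647 0.0079 0.027 ] open 0.0233 ff 59.1
shift [-1.7581  2.2644  0.0084] turn [-0.0001  0.001   0.6179]
```

View pics/w5.png

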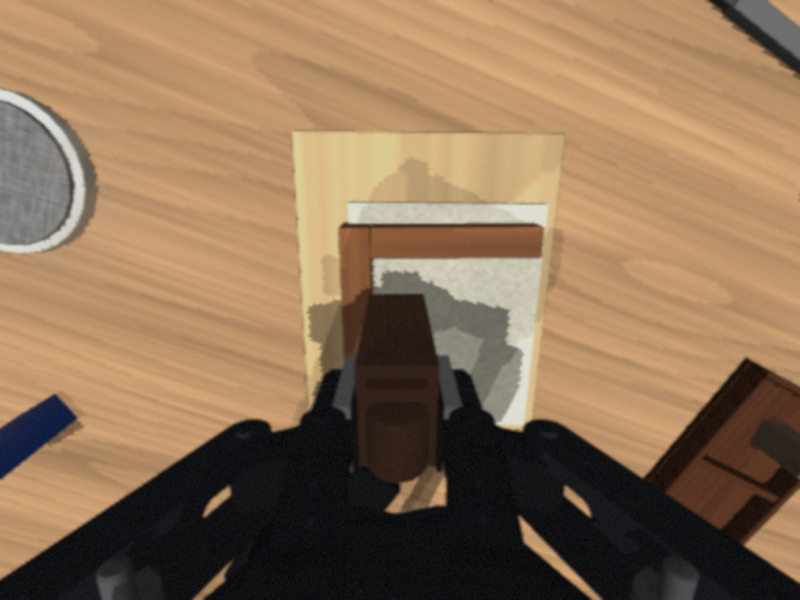

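The seal has not slipped in the grip. Next I go over the tray.

>>> move_arm([
  [1, -0.06, 0.075, 0, 0, 0, 0],
  [1, -0.12, 0.15, 0, 0, 0, 0],
  [1, -0.18, 0.225, 0, 0, 0, 0],
  [1, -0.24, 0.3, 0, 0, 0, 0],
  [1, -0.3, 0.38, 0, 0, 0, 0],
  [1, -0.36, 0.455, 0, 0, 0, 0],
  [1, -0.42, 0.53, 0, 0, 0, 0],
  [1, -0.48, 0.605, 0, 0, 0, 0],
  [1, -0.54, 0.68, 0, 0, 0, 0],
  [1, -0.59, 0.755, 0, 0, 0, 0],
])

```text
t: 27.85
ee_pos: [0.5085, -0.0648, 0.1311]
tool_rot: [0.0, 0.983, 0.182, -0.0]
force: [-1.1, -0.1, -1.7]
opening: 0.0232
finger_force: 59.1
```

>>> move_arm([
  [1, -0.06, 0.075, 0, 0, 0, 0],
  [1, -0.12, 0.15, 0, 0, 0, 0],
  [1, -0.18, 0.225, 0, 0, 0, 0],
  [1, -0.24, 0.3, 0, 0, 0, 0],
  [1, -0.3, 0.38, 0, 0, 0, 0],
  [1, -0.36, 0.455, 0, 0, 0, 0],
  [1, -0.42, 0.53, 0, 0, 0, 0],
  [1, -0.48, 0.605, 0, 0, 0, 0],
  [1, -0.54, 0.68, 0, 0, 0, 0],
  [1, -0.59, 0.755, 0, 0, 0, 0],
])

```text
t: 28.68
ee_pos: [0.4804, -0.1563, 0.1311]
tool_rot: [-0.0, 0.983, 0.182, -0.0]
force: [0.7, -0.3, -1.9]
opening: 0.0235
finger_force: 59.1
```

>>> move_arm([
  [1, -0.06, 0.075, 0, 0, 0, 0.07],
  [1, -0.12, 0.15, 0, 0, 0, 0.14],
  [1, -0.18, 0.225, 0, 0, 0, 0.21],
  [1, -0.24, 0.3, 0, 0, 0, 0.28],
  [1, -0.3, 0.38, 0, 0, 0, 0.36],
  [1, -0.36, 0.455, 0, 0, 0, 0.44],
  [1, -0.42, 0.53, 0, 0, 0, 0.52],
  [1, -0.48, 0.605, 0, 0, 0, 0.58],
  [1, -0.54, 0.68, 0, 0, 0, 0.618],
  [1, -0.59, 0.755, 0, 0, 0, 0.618],
])

```text
t: 29.52
ee_pos: [0.4523, -0.2479, 0.1311]
tool_rot: [0.0, 0.998, -0.06, -0.0]
force: [-0.2, -0.3, -1.4]
opening: 0.0233
finger_force: 59.3
```

```bash
python3 - <<'E'
from h import *
import pickle
s=bot.observe();a=vision.grab_frame("wrist"); np.save("w6.npy",a); pickle.dump(s,open("w6.pkl","wb"))
cv2.imwrite("pics/w6.png",cv2.resize(a[:,:,::-1],(800,600),interpolation=cv2.INTER_CUBIC))
delta([.452,-.247,.0415],-.12)
E
```

```text
t 29.57 tcp [ 0.4524 -0.2497  0.1312] yaw -0.1199 F [-0.222  -1.8549 -1.2899] M [-0.0908  0.0005 -0.0103] open 0.0230 ff 59.2
shift [-0.0076 -0.0281  0.8966] turn [ 0.0027 -0.0005  0.0001]
```

View pics/w6.png

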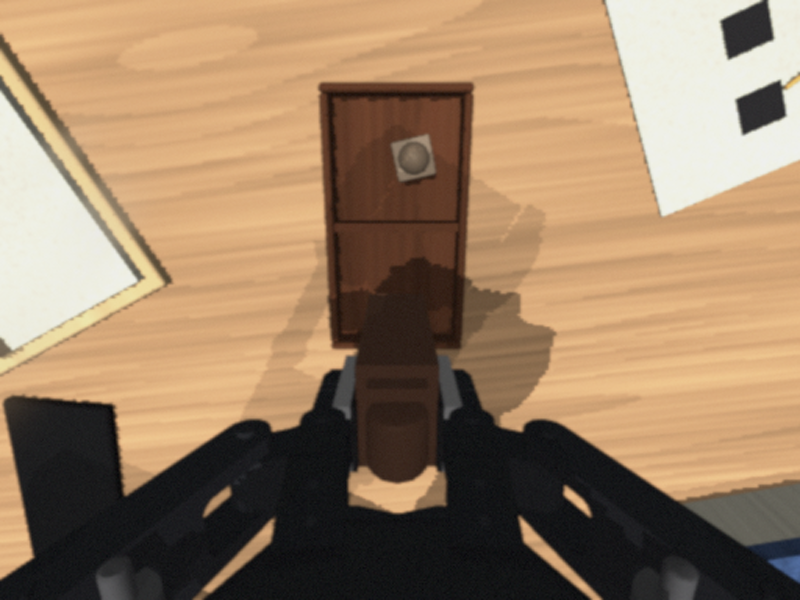

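The tray is square to the tool, with top corners at (320,84), (473,84), (461,347) and (333,347) and the middle wall at row 221.

```bash
python3 - <<'E'
from h import *
import pickle
s=pickle.load(open("w6.pkl","rb"));P=campose("wrist",s);r=rot(s["tool_rot"])
c=[p2w(P,x*.64,y*.64,.022) for x,y in((320,84),(473,84),(461,347),(333,347))]
print([np.linalg.norm(c[i]-c[i-1]) for i in range(4)])
m=np.mean(c,0); print("centre",m,"in tool",r.inv().apply(m-s["ee_pos"]))
x=(c[0]+c[1]-c[2]-c[3])[:2];x/=np.linalg.norm(x);print("stall",m[:2]-.0375*x,"yaw",np.arctan2(x[1],x[0]))
delta([*(m[:2]-.0375*x-.003*x),.0415],-.12)
E
```

```text
[np.float64(0.15369913037155836), np.float64(0.08217026286703925), np.float64(0.15374341170830427), np.float64(0.08249366820332314)]
centre [ 0.4905 -0.2536  0.022 ] in tool [0.0386 0.0011 0.1091]
stall [ 0.4533 -0.2492] yaw -0.11799120541898946
t 29.57 tcp [ 0.4524 -0.2497  0.1312] yaw -0.1199 F [-0.222  -1.8549 -1.2899] M [-0.0908  0.0005 -0.0103] open 0.0230 ff 59.2
shift [-0.0222 -0.0079  0.8967] turn [ 0.0027 -0.0005  0.0001]
```

>>> move_arm([
  [1, -0.02, 0, 0.1, 0, 0, 0],
  [1, -0.02, 0, 0.2, 0, 0, 0],
  [1, -0.02, 0, 0.3, 0, 0, 0],
  [1, -0.02, 0, 0.4, 0, 0, 0],
  [1, -0.02, 0, 0.5, 0, 0, 0],
  [1, -0.02, 0, 0.6, 0, 0, 0],
  [1, -0.02, 0, 0.7, 0, 0, 0],
  [1, -0.02, 0, 0.78, 0, 0, 0],
  [1, -0.02, 0, 0.84, 0, 0, 0],
  [1, -0.02, 0, 0.87, 0, 0, 0],
])

```text
t: 30.4
ee_pos: [0.4504, -0.2464, 0.043]
tool_rot: [-0.0, 0.998, -0.06, -0.001]
force: [0.5, -0.4, -1.4]
opening: 0.0234
finger_force: 59.2
```

>>> move_arm([
  [1, 0, 0, 0.003, 0, 0, 0],
  [1, 0, 0, 0.006, 0, 0, 0],
  [1, 0, 0, 0.009, 0, 0, 0],
  [1, 0, 0, 0.012, 0, 0, 0],
  [1, 0, 0, 0.014, 0, 0, 0],
  [1, 0, 0, 0.016, 0, 0, 0],
  [1, 0, 0, 0.018, 0, 0, 0],
  [1, 0, 0, 0.02, 0, 0, 0],
  [1, 0, 0, 0.02, 0, 0, 0],
  [1, 0, 0, 0.02, 0, 0, 0],
])

```text
t: 31.23
ee_pos: [0.4507, -0.2468, 0.0421]
tool_rot: [0.0, 0.998, -0.06, 0.0]
force: [0.1, 0.2, -2.0]
opening: 0.0233
finger_force: 59.2
```

```bash
python3 st.py
```

```text
t 31.23 tcp [ 0.4507 -0.2468  0.0421] rv [ 0.     -0.0001] yaw -0.1200 F_tool [ 0.1204 -0.1796  1.9711] M_tool [-0.0003  0.0286 -0.0008]
rel to o in tool [-50.9438 272.1091  73.1948]
```

Still in the air, so I step down 1.5 mm.

>>> move_arm([
  [1, 0, 0, 0.002, 0, 0, 0],
  [1, 0, 0, 0.004, 0, 0, 0],
  [1, 0, 0, 0.006, 0, 0, 0],
  [1, 0, 0, 0.008, 0, 0, 0],
  [1, 0, 0, 0.01, 0, 0, 0],
  [1, 0, 0, 0.012, 0, 0, 0],
  [1, 0, 0, 0.014, 0, 0, 0],
  [1, 0, 0, 0.015, 0, 0, 0],
  [1, 0, 0, 0.015, 0, 0, 0],
  [1, 0, 0, 0.015, 0, 0, 0],
])

```text
t: 32.07
ee_pos: [0.4507, -0.2467, 0.041]
tool_rot: [0.0, 0.998, -0.06, 0.0]
force: [-1.4, 1.0, 4.0]
opening: 0.0233
finger_force: 59.8
```

```bash
python3 st.py
```

```text
t 32.07 tcp [ 0.4507 -0.2467  0.041 ] rv [ 0.0002 -0.0002] yaw -0.1200 F_tool [-1.5468 -0.8358 -4.0057] M_tool [ 0.1617 -0.1813  0.0135]
rel to o in tool [-50.9656 272.09    74.3799]
```

>>> move_arm([
  [1, 0, 0, -0.006, 0, 0, 0],
  [1, 0, 0, -0.006, 0, 0, 0],
  [0.7, 0, 0, -0.006, 0, 0, 0],
  [0.65, 0, 0, -0.006, 0, 0, 0],
  [0.6, 0, 0, -0.006, 0, 0, 0],
  [0.55, 0, 0, -0.006, 0, 0, 0],
  [0.5, 0, 0, -0.006, 0, 0, 0],
  [0.45, 0, 0, -0.006, 0, 0, 0],
  [0.4, 0, 0, -0.006, 0, 0, 0],
  [0.3, 0, 0, -0.006, 0, 0, 0],
], force=20)

```text
t: 32.9
ee_pos: [0.4508, -0.2468, 0.0412]
tool_rot: [0.0, 0.998, -0.06, 0.0]
force: [-1.0, 0.6, 0.1]
opening: 0.0594
finger_force: 0.0
```

>>> move_arm([
  [0.3, 0, 0, -0.01, 0, 0, 0],
  [0.3, 0, 0, -0.03, 0, 0, 0],
  [0.3, 0, 0, -0.06, 0, 0, 0],
  [0.3, 0, 0, -0.12, 0, 0, 0],
  [0.3, 0, 0, -0.22, 0, 0, 0],
  [0.3, 0, 0, -0.35, 0, 0, 0],
  [0.3, 0, 0, -0.5, 0, 0, 0],
  [0.3, 0, 0, -0.65, 0, 0, 0],
  [0.3, 0, 0, -0.8, 0, 0, 0],
  [0.3, 0, 0, -0.9, 0, 0, 0],
])

```text
t: 33.73
ee_pos: [0.4515, -0.2472, 0.1337]
tool_rot: [0.001, 0.998, -0.06, 0.001]
force: [-0.6, -0.3, -0.3]
opening: 0.0594
finger_force: 0.0
```

>>> move_arm([
  [0.3, 0, 0, -0.1, 0, 0, 0],
  [0.3, 0, 0, -0.2, 0, 0, 0],
  [0.3, 0, 0, -0.3, 0, 0, 0],
  [0.3, 0, 0, -0.4, 0, 0, 0],
  [0.3, 0, 0, -0.5, 0, 0, 0],
  [0.3, 0, 0, -0.6, 0, 0, 0],
  [0.3, 0, 0, -0.6, 0, 0, 0],
  [0.3, 0, 0, -0.6, 0, 0, 0],
  [0.3, 0, 0, -0.6, 0, 0, 0],
  [0.3, 0, 0, -0.6, 0, 0, 0],
])

```text
t: 34.57
ee_pos: [0.4503, -0.2465, 0.1905]
tool_rot: [-0.0, 0.998, -0.06, -0.001]
force: [-0.0, -1.1, 0.3]
opening: 0.0598
finger_force: 0.0
```

```bash
python3 - <<'E'
from h import *
a=vision.grab_frame("wrist");b=vision.grab_frame("scene")
im=np.hstack([cv2.resize(a,(400,300)),cv2.resize(b[200:340,80:267],(400,300),interpolation=cv2.INTER_CUBIC)])
cv2.imwrite("pics/end.png",im[:,:,::-1]); delta([.45,-.247,.2],-.12)
E
```

```text
t 34.67 tcp [ 0.4504 -0.2465  0.1905] yaw -0.1201 F [-0.1923 -0.4668 -0.0258] M [0.0242 0.0401 0.0214] open 0.0601 ff 0.0
shift [-0.0035  0.0051 -0.0947] turn [-0.0008  0.0016 -0.0001]
```

View pics/end.png

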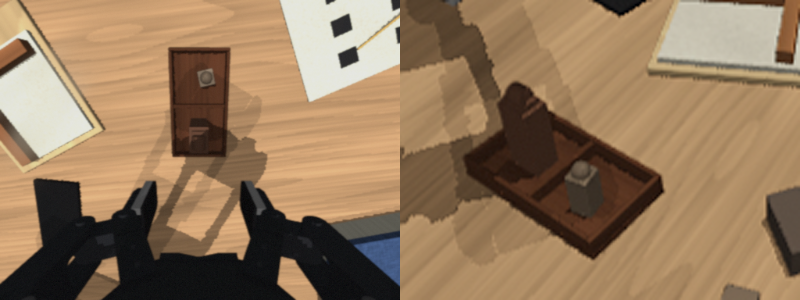

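The seal stands upright in the empty compartment, released, at about (200,137) in the left half of the picture, and the small seal is untouched.

```bash
python3 -c "
from plant import bot
print(bot.job_done())"
```

```text
the job is handed in; nothing more can be done
None
```

I printed the seal in the rule's corner at about 12 N by the wrist force reading (6–7 N and about 4 N sideways, arms and paper friction together), lifted it straight off, stood it upright in the empty tray compartment and handed the job in; I didn't inspect the print itself, and no verdict came back.

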